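# Clamp the glaze jar in the shaker and hold the speed lever at the third click

## Robot

A 6-joint arm with a two-finger parallel gripper is mounted at the origin on the work surface. World frame = base frame: x ahead of the robot, y to its left, z up, the work surface at z = 0. Lengths are in m, angles in rad, forces in N, time in s.
With the tool pointing down it reaches from about 0.35 to 0.925 m from the base axis. Payload 6.4 kg.
Tool frame: the origin (TCP) lies on the centre line of the jaws, within the pads' length; the fingertips stand r.tip_extent ahead of it and the grasp point (between the pads) lies 8 mm behind it (r.tip_extent is the distance from the TCP to the fingertips, in m); z points along the fingers, y is the line along which they close (so a half turn about z gives the same grasp; the last joint's range is limited). The gripper opens to 94 mm and grips with 3 to 60 N. Pads are 16 mm wide; open, the fingers measure 119 mm over their backs; the gripper's body (75 mm by 177 mm) begins 78 mm behind the grasp point.
Start: joints at [1.004, 0.245, 1.558, -0, 1.339, -0.174], TCP at [0.249, 0.601, 0.216] pointing down, gripper open.
Joint ranges: [-3.13, 3.13], [-1.02, 2.26], [0.13, 2.54], [-0.95, 4.09], [0.21, 2.88], [-2.74, 2.74]. Speed limits (rad/s): [2.57, 2.57, 3.14, 3.14, 3.14, 3.14].

## Interface

Orientations are given as a unit quaternion [x, y, z, w].
In Python, from rig import r gives the robot as it stands.
- The arm moves only by the tool step_arm, never from a script. Its argument "moves" is a list that holds one entry, the list of rows, each a list of 5 numbers: the shift along the tool's x, y, z in units of 30 mm (1.0 is 30 mm), then the turn about the tool's z in degrees, then the finger opening in mm, from 0 to 94. In form: [[[dx, dy, dz, roll, claw], ...]]. A call has 1 to 12 rows; each row shifts and turns the commanded pose from where the row before left it, along the tool's axes as they then stand; what a row does not reach is not made up. A row lasts 1/12 s, in which the tool goes at most 41.7 mm and 7.16 degrees, less where a joint would pass 70% of its speed; a pose out of reach is approached as far as the arm can. A call is refused whole if a number of a shift passes 1 or a number of a turn 7.16, either way. A call with a gripper value outside its range is refused whole. The fingers move at their own pace and stop on an object; "grip_force" is the grip in N (left out, the last holds). Time passes only in rows, so rows that do not move let the fingers close. It gives the time, the measured TCP pose, the force, the opening and the grip force at its end, in the units of the state.
- r.state(): the state, without advancing time (a new reading comes with each control period).
- r.snapshot(name): name is "scene" or "top" or "wrist"; returns a dict with "color" (420x560x3 uint8, red, green, blue), "intrinsics" (3x3 intrinsics, pixels), "R" (3x3) and "t" (3): a world point X has camera coordinates R X + t. Camera axes: x right, y down, z forward; pixel columns grow to the right and rows downward; lengths in m; the calibration is good to about 2 mm. A picture is of the moment at which its call begins. There is no depth.
- r.sign_off(): hands the job in; it is judged then, once.
The state is a dict: "time": time; "joint_positions": joint angles; "joint_velocities": joint speeds; "joint_torque": joint torques, N m; "position": TCP position; "tool_rot": TCP orientation; "ft_force": force on the tool from outside, world axes, zero at the start; "torque": the same for the moment, N m; "gripper_width": finger opening in m; "grasp_force": force on a finger pad.
Only numpy, scipy, OpenCV 4.12 (cv2) and the standard library are available. Lean on these libraries where they do the work, as an engineer would, in place of code of your own. Each camera call takes 0.05 s, during which the arm holds its last target. There are 200 camera calls.

## Task

Crank the jar shaker's screw clamp clockwise (seen from above) until its rubber pad is pressed hard onto the lid of the glaze jar in it, leaving the crank tight. Then press the palm pad of the spring-return speed lever down past its first two clicks to the third, not on to the bottom of its travel, and hold it there against its spring: the program finishes while still holding the lever. Do not press the lever while the jar is loose, and leave the other things on the bench where they are.

Things in the scene. Friction and masses are not known exactly. Their poses are not given: they have to be found in the camera images.
- clamp: the jar shaker, fixed to the bench: a white base 150 x 200 x 37 mm with a rubber mat on it (mat top 45 mm above the bench), two upright steel columns and an aluminium crossbar (top 205 mm above the bench, 184 mm long in its y, 45 mm in its x). A screw goes down through the crossbar, with a crank on top and a jaw with a round rubber pad below. Origin: centre of the base's underside; z up. The shaker and the lever unit may each stand on the left or on the right.
- clamp_pad: the round rubber pad under the jaw, 60 mm wide, 8 mm thick; it goes down with the jaw, and yields upwards on a spring of about 6 N per mm once it meets the lid. Its underside is 150 mm above its origin (the origin lies on the screw axis, at bench height when the crank reads 0 and lower as the jaw comes down).
- crank (a joint): crank angle in rad: grows clockwise seen from above, which lowers the jaw, pad and crank together by 16 mm a turn (2.55 mm per rad). 0 = fully up, pad 20 mm above the lid; it meets the lid at about 7.9; hard stop at 11.78, where the pad is pressed on with some 60 N. It starts between 0 and 4.5. The screw stays where it is left; turning it takes about 5 N at the knob, up to 8 N when tight.
- crank_grip (a point): middle of the crank's upright black knob: a cylinder 22 mm in diameter and 42 mm tall (this point is 21 mm below its top and 23 mm above the top of the flat crank arm, 18 mm wide, that carries it), 55 mm from the screw axis, 269 mm above the bench when the crank reads 0. The knob spins freely on its pin, so it can be pinched and led round without turning the hand, or be pushed round. Nothing else stands above the crank arm but the knob.
- crank_axis (a point): point on the vertical screw axis, level with crank_grip; it goes down with the crank.
- jar: the closed white glaze jar with a flat grey lid, 72 mm wide, 85 mm tall, about 0.45 kg, standing loose on the shaker's mat, under the pad. Origin: centre of its underside.
- speed_lever (a joint): lever angle in rad: 0 = up at rest, grows as pressed down. Clicks at 0.14, 0.28 and 0.42 (third); end stop at 0.56. Slope above level: 0.34 minus this angle. A spring returns it to 0 from anywhere (clicks do not keep it down): 3 N on the palm pad at the start, 8 N at the third click; from one click to the next the push first swells by 3 N, then sags by 3 N.
- palm_top (a point): centre of the top face of the palm pad, the black pad 50 x 54 mm and 14 mm thick at the free end of the steel lever; it moves on a circle of about 130 mm radius about lever_pivot, in the upright plane through the pivot and the pad, from about 131 mm above the bench at rest to about 77 mm at the third click.
- lever_pivot (a point): the lever's level pivot axis, in the lever unit, 78 mm above the bench. On both sides of the lever an upright aluminium disc, 110 mm in diameter, centred on the pivot, reaches 133 mm above the bench (the two are 70 mm apart over all). Three dark pins on each mark the clicks, from top to bottom; a dark crossbar on the lever points at them.
- palm: the palm pad as a body, on a stiff rubber bush (it tips by less than 0.08 rad on the lever). Origin: in the pad, 10 mm under palm_top, 130 mm from the pivot.
- mug: white mug, 72 mm wide, 85 mm tall, handle on one side; a bystander, to be left alone. Origin: its underside or lying axis, in its middle.
- bowl: terracotta bowl, 110 mm wide, 50 mm tall; a bystander, to be left alone. Origin: its underside or lying axis, in its middle.
- spare_jar: closed white jar, 60 mm wide, 75 mm tall, standing on the table top; a bystander, to be left alone. Origin: its underside or lying axis, in its middle.
- kiln_prop: upright white ceramic tube, 50 mm wide, 60 mm tall; a bystander, to be left alone. Origin: its underside or lying axis, in its middle.
- spatula: spatula lying flat; a bystander, to be left alone. Origin: its underside or lying axis, in its middle.
- brush: brush lying flat; a bystander, to be left alone. Origin: its underside or lying axis, in its middle.
- test_disc: flat terracotta disc, 48 mm wide, 12 mm thick; a bystander, to be left alone. Origin: its underside or lying axis, in its middle.
Not all that is in view belongs to the job. Leave any pink or purple look-alike of the part that bears speed_lever alone.

How it is judged:
On the way, in this order (a step that is already met when the one before it is completed fails the run):
1. the pad is pressed onto the jar's lid with more than 20 N, jar upright on the mat (contact force between clamp_pad and jar above 20 N and angle between jar's own z axis and vertical below 0.1 rad and horizontal distance between jar and clamp below 0.03 m and z of jar in the frame of clamp above 0.038 m), for 0.3 s.
2. the lever is held at the third click by the robot pressing on the palm pad (value of joint speed_lever between 0.365 and 0.475 rad and contact force between any of the fingers, the arm and palm above 2 N and contact force between clamp_pad and jar above 20 N), for 0.3 s.
At the end, for the whole second after the job is handed in: The robot still presses on the palm pad (over 2 N) and the lever stays at the third click (0.365 to 0.475 rad, at rest), while the clamp pad presses on the jar's lid with more than 20 N, with the jar upright on the shaker's mat within 30 mm of its middle (all of step 2 and velocity of joint speed_lever between -0.1 and 0.1 rad/s and angle between jar's own z axis and vertical below 0.1 rad and horizontal distance between jar and clamp below 0.03 m and z of jar in the frame of clamp above 0.038 m); the arm keeps its last pose, push and grip.
It fails at once if the lever is pressed past the first click while the jar is loose (value of joint speed_lever above 0.2 rad and contact force between clamp_pad and jar below 5 N).
It fails at once if the lever is pressed on past the third click towards its end stop (value of joint speed_lever above 0.51 rad).
It fails at once if a bystander is disturbed (moved more than 30 mm) (distance of any of mug, bowl, spare_jar, kiln_prop, spatula, brush, test_disc from where it was at the start of the episode above 0.03 m).
It also fails if it takes over 64 s, if anything falls off the work surface, if the arm or the gripper's body presses on something with over 40 N, if the wrist force passes 120 N, or if a joint passes its speed limit or range.

## Working session

There is one attempt and no reset: what is moved stays moved. The work goes in short steps, Python scripts to look and compute and a tool call to move; the robot and the scene stay as the last step left them, time stands still between calls to the robot, and variables do not carry over. Pictures are saved under pics/ and viewed, at most 10 in all, crops included, and the job is handed in when it is done.

Besides the shell and the picture viewer there is one more tool, called after "Call:" as name(argument=value, ...) on one line, values as JSON. step_arm: Moves the arm, as the interface text tells. Its arguments: {"type":"object","properties":{"moves":{"type":"array"},"grip_force":{"type":"number"}},"required":["moves"]}

```bash
mkdir -p pics
cat > h.py <<'E'
import numpy as np, cv2
from rig import r
def snap(n,f=None):
    s=r.snapshot(n)
    if f: cv2.imwrite('pics/'+f,s['color'][:,:,::-1])
    return s
def ray(s,u,v):
    R=np.array(s['R']);t=np.array(s['t']);K=np.array(s['intrinsics'])
    return -R.T@t, R.T@np.linalg.solve(K,[u,v,1.])
def onz(s,u,v,z):
    c,d=ray(s,u,v); return c+d*(z-c[2])/d[2]
def proj(s,X):
    p=np.array(s['intrinsics'])@(np.array(s['R'])@np.array(X)+np.array(s['t'])); return p[:2]/p[2]
E
python3 - <<'E'
from h import *
a=snap('scene','scene.png');b=snap('top','top.png')
for s in(a,b): print(ray(s,280,210))
print(r.state(),r.tip_extent)
E
```

```text
(array([ 1.13305934, -0.29701439,  1.15216704]), array([-0.50792534,  0.21042559, -0.83537782]))
(array([ 0.32256617, -0.05673304,  1.86967093]), array([ 0.1271525 ,  0.02465576, -0.991733  ]))
{'time': 0.1, 'joint_positions': array([ 1.00390738e+00,  2.45752372e-01,  1.55886728e+00, -5.64946233e-05,
        1.33870896e+00, -1.74086299e-01]), 'joint_velocities': array([ 0.00155322, -0.00122195, -0.00335563, -0.00099606, -0.00176299,
        0.00011036]), 'joint_torque': array([-9.90246117e-04, -4.16915166e+01, -3.15524304e+01,  6.86336355e-02,
        3.09163285e-02, -1.96580237e-05]), 'position': array([0.2485232 , 0.60005065, 0.21546368]), 'tool_rot': array([ 1.95134643e-01,  9.80776079e-01, -8.19042423e-04, -2.88651114e-04]), 'ft_force': array([ 0.31357417, -0.6197372 , -0.47113338]), 'torque': array([-0.00172711,  0.00257657, -0.02839064]), 'grasp_force': 0.0, 'gripper_width': 0.09388591054143573} 0.011
```

View pics/scene.png

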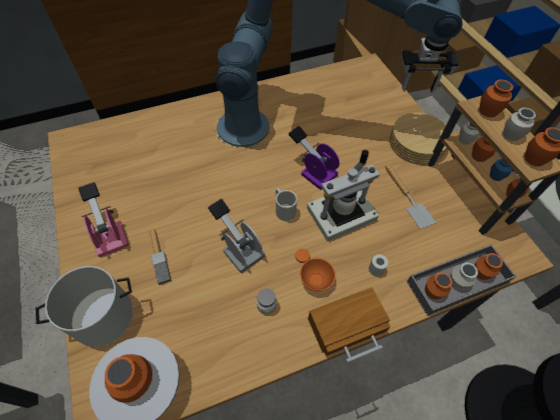

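View pics/top.png

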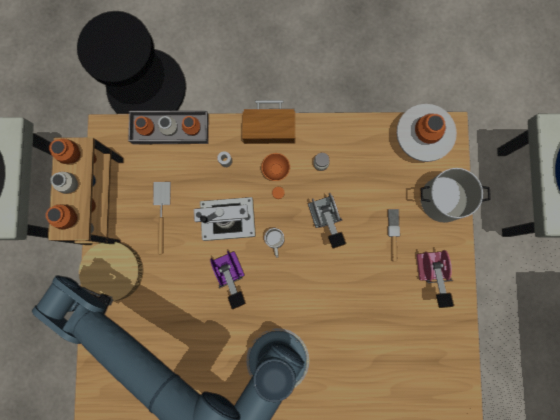

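The scene shows three lever units. In the top view the grey one has its pad at (338,240), the purple one at (236,300) and the pink one at (445,300). The shaker is at (228,217), with its knob near (201,216). I choose the grey unit and will check it in a close crop.

Run:
```python
from h import *
a=cv2.imread('pics/top.png')[180:260,185:355];b=cv2.imread('pics/scene.png')[130:280,195:395]
a=cv2.resize(a,(680,320),interpolation=2);b=cv2.resize(b,(373,280),interpolation=2)
c=np.zeros((600,680,3),np.uint8);c[:320]=a;c[320:,:373]=b
cv2.imwrite('pics/c1.png',c)
```

```text
(no output)
```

View pics/c1.png

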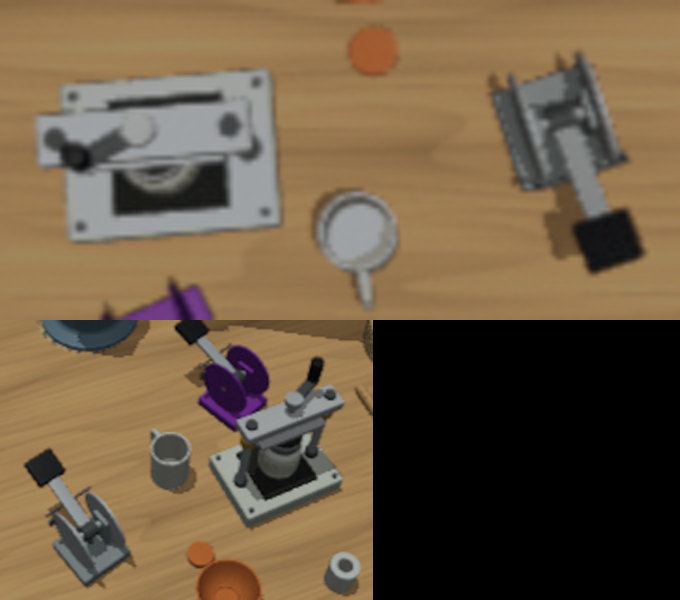

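The crop confirms the grey lever unit, with its pad at top pixel ≈(337,240). The shaker's boss is at ≈(219.3,211.8) and the knob at ≈(203.8,219.3). Next I turn these into positions.

Run:
```python
from h import *
from scipy.optimize import least_squares as ls
s=snap('top');c=snap('scene')
P=lambda u,v:(185+u/4,180+v/4)
cor=[onz(s,*P(*p),.205) for p in((38,115),(38,166),(252,150),(250,98))]
print('bar',np.mean(cor,0),[q.round(3) for q in cor])
print('boss',onz(s,*P(137,127),.24))
def tri(p,q):
    f=lambda X:np.r_[proj(s,X)-p,proj(c,X)-q]
    o=ls(f,[.5,0,.1]);return o.x.round(4),o.fun.round(1)
print('knobtop',tri(P(75,157),(365.2,152)), onz(s,*P(75,157),.285))
print('boss tri',tri(P(138,125),(353.2,172.5)))
pt=[onz(s,*P(*p),.131).round(4) for p in((572,222),(590,272),(642,250),(625,208))]
print('palm',np.mean(pt,0),pt, tri(P(607,238),(195+45/1.865,130+147/1.865)))
# purple etc
print('discs', [onz(s,*P(*p),.133).round(3) for p in((512,75),(540,183),(580,55),(625,158))])
print('mug',onz(s,*P(357,230),.085))
```

```text
bar [0.52645231 0.18686772 0.205     ] [array([0.542, 0.279, 0.205]), array([0.498, 0.278, 0.205]), array([0.511, 0.094, 0.205]), array([0.556, 0.096, 0.205])]
boss [0.52660802 0.1881193  0.24      ]
knobtop (array([0.498 , 0.2342, 0.2776]), array([-0.3, -0.2, -0.3,  0. ])) [0.49655188 0.23169628 0.285     ]
boss tri (array([0.5286, 0.1876, 0.2369]), array([ 0.,  0.,  0., -0.]))
palm [ 0.43875 -0.21535  0.131  ] [array([ 0.4531, -0.1842,  0.131 ]), array([ 0.4086, -0.1996,  0.131 ]), array([ 0.4279, -0.246 ,  0.131 ]), array([ 0.4654, -0.2316,  0.131 ])] (array([ 0.4388, -0.2159,  0.128 ]), array([ 0.2,  0. ,  0.1, -0. ]))
discs [array([ 0.585, -0.132,  0.133]), array([ 0.488, -0.156,  0.133]), array([ 0.603, -0.193,  0.133]), array([ 0.51 , -0.232,  0.133])]
mug [0.4501427  0.00885322 0.085     ]
```

Call:
step_arm(moves=[[[0,0,-1,-7,94],[0,0,-1,-7,94],[0,0,-1,-7,94],[0,0,-1,-1.5,94],[-0.6,-0.9,0,0,94],[-0.6,-0.9,0,0,94],[-0.6,-0.9,0,0,94],[-0.6,-0.9,0,0,94],[-0.6,-0.9,0,0,94],[-0.6,-0.9,0,0,94],[-0.6,-0.9,0,0,94],[-0.6,-0.9,0,0,94]]])

```text
time: 1.2
position: [0.3933, 0.383, 0.3363]
tool_rot: [-0.0, 1.0, -0.0, -0.0]
ft_force: [-0.2, -0.1, -0.0]
gripper_width: 0.094
grasp_force: 0.0
```

Call:
step_arm(moves=[[[-0.58,-0.83,0,0,60],[-0.58,-0.83,0,0,60],[-0.58,-0.83,0,0,60],[-0.58,-0.83,0,0,60],[-0.58,-0.83,0,0,60],[-0.58,-0.83,0,0,60],[0,0,0,0,60],[0,0,0,0,60]]])

```text
time: 1.87
position: [0.4976, 0.2341, 0.3361]
tool_rot: [0.001, 1.0, 0.0, -0.0]
ft_force: [0.8, 0.4, 0.2]
gripper_width: 0.0603
grasp_force: 0.0
```

Run:
```python
from h import *
s=snap('wrist','w1.png');p=r.state()['position'];print(p,ray(s,280,210))
print('knob exp',proj(s,[.497,.2335,.279]),'tcp down',proj(s,[p[0],p[1],.279]),'axis',proj(s,[.527,.1875,.24]))
```

```text
[0.49705625 0.23500383 0.33621022] (array([0.41427874, 0.2346504 , 0.50472037]), array([ 0.2773887 ,  0.00999119, -0.96078799]))
knob exp [275.3045157  232.60131551] tcp down [277.31895301 232.66748757] axis [223.88428822 249.33647156]
```

View pics/w1.png

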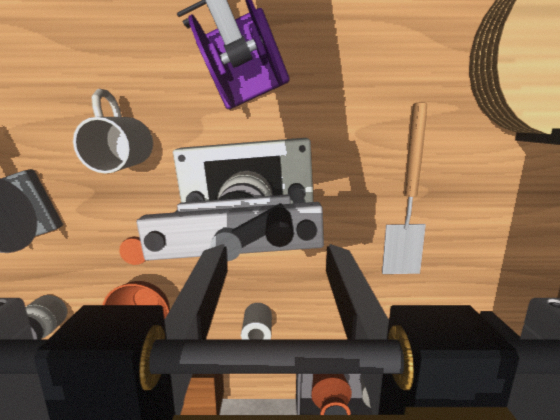

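The wrist view shows the knob top at ≈(280,231) between the fingers, the boss at ≈(228,244), and the bar's corners at about (139,217), (322,206), (322,247) and (143,260).

Run:
```python
from h import *
s=snap('wrist');g=cv2.cvtColor(s['color'],cv2.COLOR_RGB2GRAY).astype(np.uint8)
m=(g[205:260,255:305]<45).astype(np.uint8);n,l,st,ce=cv2.connectedComponentsWithStats(m)
i=1+np.argmax(st[1:,4]);print(st[i],ce[i]+[255,205])
print('knob',onz(s,280,231,.279),'boss',onz(s,228,244,.238))
q=[onz(s,*p,.205).round(4) for p in((139,217),(322,206),(322,247),(143,260))];print(q,np.mean(q,0))
```

```text
[   0    0   37   42 1034] [275.672147   225.71663443]
knob [0.49526971 0.23790196 0.279     ] boss [0.52234266 0.1919945  0.238     ]
[array([0.5073, 0.1008, 0.205 ]), array([0.4963, 0.2793, 0.205 ]), array([0.5391, 0.281 , 0.205 ]), array([0.5532, 0.0993, 0.205 ])] [0.523975 0.1901   0.205   ]
```

Call:
step_arm(moves=[[[0.03,0.05,0.65,0,60],[0,0,0.65,0,60],[0,0,0.65,0,60],[0,0,0.58,0,60],[0,0,0,0,10],[0,0,0,0,10],[0,0,0,0,10],[0,0,0,0,10],[0,0,0,0,10]]], grip_force=25)

```text
time: 2.72
position: [0.4968, 0.237, 0.2621]
tool_rot: [-0.0, 1.0, 0.0, 0.001]
ft_force: [-0.4, -0.7, 0.4]
gripper_width: 0.03
grasp_force: 0.0
```

Call:
step_arm(moves=[[[0,0,0,0,10],[0,0,0,0,10],[0,0,0,0,10],[0,0,0,0,10]]])

```text
time: 3.05
position: [0.4967, 0.2364, 0.2616]
tool_rot: [0.0, 1.0, -0.0, 0.001]
ft_force: [-1.1, -2.1, 4.7]
gripper_width: 0.0213
grasp_force: 25.0
```

Call:
step_arm(moves=[[[-0.35,0.16,0.018,0,10],[-0.37,0.09,0.018,0,10],[-0.38,0.01,0.018,0,10],[-0.38,-0.07,0.018,0,10],[-0.35,-0.15,0.018,0,10],[-0.31,-0.22,0.018,0,10],[0,0,0,0,10]]])

```text
time: 3.63
position: [0.561, 0.2294, 0.2583]
tool_rot: [0.001, 1.0, -0.001, -0.001]
ft_force: [-2.7, -6.2, 6.1]
gripper_width: 0.0217
grasp_force: 25.0
```

Run:
```python
from h import *
s=r.state();print(s['position'],s['ft_force'],s['gripper_width'])
for m in range(43,-330,-12):
    a=np.radians(m);print(m,(-.383*np.sin(a)).round(2),(-.383*np.cos(a)).round(2),end=' | ')
```

```text
[0.56102749 0.22938124 0.25832315] [-2.68216805 -6.17909336  6.14899735] 0.021698309494279977
43 -0.26 -0.28 | 31 -0.2 -0.33 | 19 -0.12 -0.36 | 7 -0.05 -0.38 | -5 0.03 -0.38 | -17 0.11 -0.37 | -29 0.19 -0.33 | -41 0.25 -0.29 | -53 0.31 -0.23 | -65 0.35 -0.16 | -77 0.37 -0.09 | -89 0.38 -0.01 | -101 0.38 0.07 | -113 0.35 0.15 | -125 0.31 0.22 | -137 0.26 0.28 | -149 0.2 0.33 | -161 0.12 0.36 | -173 0.05 0.38 | -185 -0.03 0.38 | -197 -0.11 0.37 | -209 -0.19 0.33 | -221 -0.25 0.29 | -233 -0.31 0.23 | -245 -0.35 0.16 | -257 -0.37 0.09 | -269 -0.38 0.01 | -281 -0.38 -0.07 | -293 -0.35 -0.15 | -305 -0.31 -0.22 | -317 -0.26 -0.28 | -329 -0.2 -0.33 |
```

Call:
step_arm(moves=[[[-0.26,-0.28,0.018,0,10],[-0.2,-0.33,0.018,0,10],[-0.12,-0.36,0.018,0,10],[-0.05,-0.38,0.018,0,10],[0.03,-0.38,0.018,0,10],[0.11,-0.37,0.018,0,10],[0.19,-0.33,0.018,0,10],[0.25,-0.29,0.018,0,10],[0.31,-0.23,0.018,0,10],[0.35,-0.16,0.018,0,10],[0.37,-0.09,0.018,0,10],[0.38,-0.01,0.018,0,10]]])

```text
time: 4.63
position: [0.5208, 0.1336, 0.2521]
tool_rot: [0.001, 1.0, -0.001, 0.003]
ft_force: [5.3, -0.4, 4.2]
gripper_width: 0.0216
grasp_force: 25.0
```

Call:
step_arm(moves=[[[0.38,0.07,0.018,0,10],[0.35,0.15,0.018,0,10],[0.31,0.22,0.018,0,10],[0.26,0.28,0.018,0,10],[0.2,0.33,0.018,0,10],[0.12,0.36,0.018,0,10],[0.05,0.38,0.018,0,10],[-0.03,0.38,0.018,0,10],[-0.11,0.37,0.018,0,10],[-0.19,0.33,0.018,0,10],[-0.25,0.29,0.018,0,10],[-0.31,0.23,0.018,0,10]]])

```text
time: 5.63
position: [0.4957, 0.2359, 0.2456]
tool_rot: [-0.0, 1.0, -0.001, -0.001]
ft_force: [-4.2, -5.5, 10.6]
gripper_width: 0.0215
grasp_force: 25.0
```

Call:
step_arm(moves=[[[-0.35,0.16,0.014,0,10],[-0.37,0.09,0.014,0,10],[-0.38,0.01,0.014,0,10],[-0.38,-0.07,0.014,0,10]]])

```text
time: 5.97
position: [0.5395, 0.2415, 0.2435]
tool_rot: [-0.0, 1.0, -0.001, -0.002]
ft_force: [-8.2, -4.4, 9.5]
gripper_width: 0.0217
grasp_force: 25.0
```

Run:
```python
from h import *
s=r.state();print(s['position'],s['ft_force'],s['gripper_width'])
c=snap('scene')['color'][150:240,300:385,::-1];cv2.imwrite('pics/c2.png',cv2.resize(c,None,fx=6,fy=6,interpolation=2))
```

```text
[0.53954229 0.24151939 0.24352525] [-8.17105144 -4.38756015  9.5169152 ] 0.02166065039619251
```

View pics/c2.png

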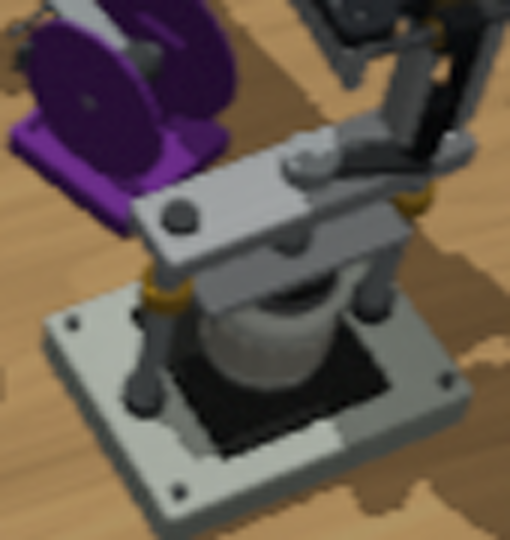

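The crop shows the jaw down with its pad at the lid, and the tangential load is about 7 N. I continue in short steps until the stop.

Call:
step_arm(moves=[[[-0.35,-0.15,0.016,0,10],[-0.31,-0.22,0.016,0,10],[-0.26,-0.28,0.016,0,10]]])

```text
time: 6.27
position: [0.565, 0.2288, 0.2423]
tool_rot: [-0.0, 1.0, 0.008, -0.004]
ft_force: [-11.6, 38.9, 9.1]
gripper_width: 0.0217
grasp_force: 25.0
```

Call:
step_arm(moves=[[[0.14,0.15,0,0,10],[0,0,0,0,10],[0,0,0,0,50],[0,0,0,0,50],[0,0,0,0,50],[0,0,-0.8,0,50],[0,0,-0.8,0,50],[0,0,-0.8,0,50],[0,0,-0.8,0,20],[0,0,-0.8,0,0]]])

```text
time: 7.1
position: [0.5635, 0.2265, 0.3613]
tool_rot: [0.0, 1.0, -0.001, -0.001]
ft_force: [0.1, 0.1, 0.2]
gripper_width: 0.04
grasp_force: 0.0
```

Run:
```python
from h import *
s=r.state();print(s['position'],s['tool_rot'],s['ft_force'],s['gripper_width'])
```

```text
[0.56353622 0.22649529 0.36134173] [ 3.98044077e-04  9.99999257e-01 -5.68282804e-04 -1.00252847e-03] [0.13888673 0.07492652 0.18053936] 0.040043903060669316
```

Call:
step_arm(moves=[[[0.28,-0.93,0,0,0],[0.28,-0.93,0,0,0],[0.28,-0.93,0,0,0],[0.28,-0.93,0,0,0],[0.28,-0.93,0,0,0],[0.28,-0.93,0,0,0],[0.28,-0.93,0.4,0,0],[0.28,-0.93,0.4,0,0],[0.28,-0.93,0.4,0,0],[0.28,-0.93,0.4,0,0],[0.28,-0.93,0.4,0,0],[0.28,-0.93,0.4,0,0]]])

```text
time: 8.1
position: [0.4618, -0.1089, 0.2878]
tool_rot: [0.0, 1.0, 0.0, -0.001]
ft_force: [0.3, -0.7, 0.3]
gripper_width: 0.0004
grasp_force: 0.0
```

Call:
step_arm(moves=[[[0.28,-0.93,0.4,0,0],[0.28,-0.93,0.4,0,0],[0.28,-0.93,0.4,0,0],[0.28,-0.93,0.4,0,0],[0,0,0,0,0],[0,0,0,0,0]]])

```text
time: 8.6
position: [0.4282, -0.2196, 0.2397]
tool_rot: [0.002, 1.0, 0.001, -0.001]
ft_force: [1.0, 0.5, 0.9]
gripper_width: 0.0004
grasp_force: 0.0
```

Run:
```python
from h import *
s=snap('wrist','w2.png');st=r.state();print(st['position'],st['ft_force'],st['gripper_width'])
print(proj(s,[.439,-.2155,.131]))
a=s['color'][:,:,::-1]
t=snap('scene')
b=cv2.resize(np.ascontiguousarray(t['color'][140:280,190:390,::-1]),(364,255),interpolation=2)
c=np.zeros((420,560,3),np.uint8);c[:]=a;o=np.zeros((255,560,3),np.uint8);o[:,:364]=b
cv2.imwrite('pics/c3.png',cv2.resize(np.vstack([c,o]),(498,600)))
```

```text
[ 0.42895932 -0.2190794   0.24060772] [-0.70925182  0.09141988  0.22311599] 0.0005437356665843238
[280.57837351 225.01032736]
```

View pics/c3.png

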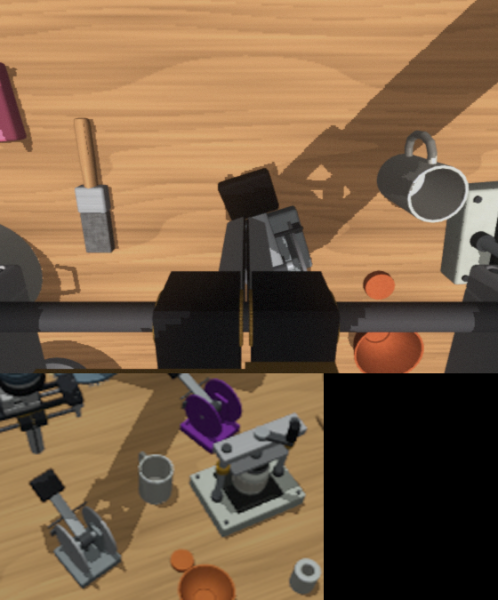

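The wrist view shows the black pad centred at about (279,219) in the full frame, directly under the closed fingertips. The knob stays where it was left, and the bystanders have not moved.

Call:
step_arm(moves=[[[0,0,0.75,0,0],[0,0,0.75,0,0],[0,0,0.75,0,0],[0,0,0.75,0,0],[0,0,0.2,0,0],[0,0,0.2,0,0],[0,0,0.2,0,0],[0,0,0.2,0,0],[0,0,0.2,0,0],[0,0,0.2,0,0],[0,0,0.2,0,0],[0,0,0.2,0,0]]])

```text
time: 9.7
position: [0.4299, -0.2198, 0.1044]
tool_rot: [-0.001, 1.0, -0.001, -0.0]
ft_force: [-6.0, -1.3, 10.3]
gripper_width: 0.0004
grasp_force: 4.8
```

Call:
step_arm(moves=[[[0,0,0.1,0,0],[0,0,0.1,0,0],[0,0,0.1,0,0],[0,0,0,0,0],[0,0,0,0,0],[0,0,0,0,0]]])

```text
time: 10.2
position: [0.43, -0.2195, 0.095]
tool_rot: [-0.0, 1.0, -0.001, 0.0]
ft_force: [-3.1, -1.6, 4.9]
gripper_width: 0.0005
grasp_force: 2.5
```

Run:
```python
from h import *
t=snap('scene');st=r.state();print(st['position'],st['ft_force'])
cv2.imwrite('pics/c4.png',cv2.resize(t['color'][185:275,200:275,::-1],None,fx=6,fy=6,interpolation=2))
```

```text
[ 0.42992478 -0.21951197  0.09492985] [-2.87300146 -2.26920513  5.24244146]
```

View pics/c4.png

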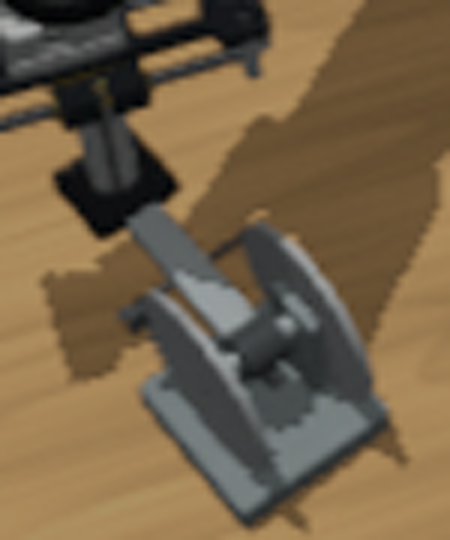

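The fingertips are centred on the pad, and the lever reads about 0.38 from their height. A little further goes to the centre of the click.

Call:
step_arm(moves=[[[0,0,0.05,0,0],[0,0,0.05,0,0],[0,0,0.05,0,0],[0,0,0,0,0],[0,0,0,0,0],[0,0,0,0,0],[0,0,0,0,0],[0,0,0,0,0],[0,0,0,0,0],[0,0,0,0,0],[0,0,0,0,0],[0,0,0,0,0]]])

```text
time: 11.25
position: [0.43, -0.2196, 0.0905]
tool_rot: [-0.0, 1.0, -0.001, 0.0]
ft_force: [-3.8, -2.1, 6.6]
gripper_width: 0.0005
grasp_force: 3.1
```

Run:
```python
from h import *
t=snap('scene');st=r.state();print(st['position'],st['ft_force'])
a=cv2.resize(t['color'][185:275,200:275,::-1],None,fx=5,fy=5,interpolation=2);b=cv2.resize(t['color'][150:240,300:385,::-1],None,fx=5,fy=5,interpolation=2)
cv2.imwrite('pics/c5.png',np.hstack([a,b]))
```

```text
[ 0.42994292 -0.21953756  0.09048829] [-4.3507263  -1.74329527  6.25912343]
```

View pics/c5.png

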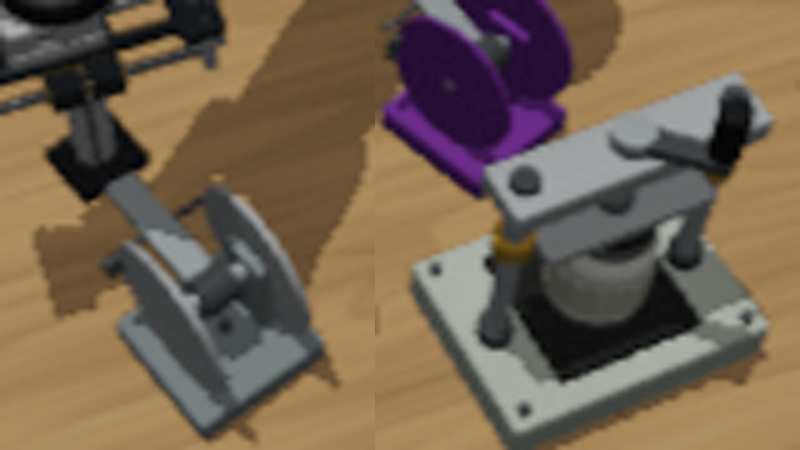

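The view shows the lever just below level with the fingertips on its pad, and the pad down on the jar lid. The lever reads about 0.41, and the push of about 8 N matches the third click.

```bash
python3 -c "
from rig import r
print(r.sign_off())"
```

```text
the job is handed in; nothing more can be done
None
```

I cranked the clamp to its hard stop so the pad presses on the jar lid, and handed the job in with the lever held at about 0.41 rad (third click), estimated from fingertip height; sign-off returned no verdict.

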